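# Move the mitre fence one index hole over

### The arm

A 7-joint arm with a two-finger parallel gripper is mounted at the origin on the work surface. World frame = base frame: x ahead of the robot, y to its left, z up, the work surface at z = 0. Lengths are in m, angles in rad, forces in N, time in s.
With the tool pointing down it reaches from about 0.425 to 0.925 m from the base axis. Payload 6.8 kg.
Tool frame: the origin (TCP) lies at the very end of the fingers, on their centre line; the grasp point (between the pads) lies 19 mm behind it; z points along the fingers, y is the line along which they close (so a half turn about z gives the same grasp; the last joint's range is limited). The gripper opens to 85 mm and grips with 20 to 120 N. Pads are 22 mm wide; open, the fingers measure 114 mm over their backs; the gripper's body (76 mm by 85 mm) begins 54 mm behind the grasp point. The pads swing forward as they close: fully open they stand 13 mm farther back than shut.
Start: joints at [-1.239, 0.477, 0.022, 1.555, -0.011, 1.109, -0.083], TCP at [0.287, 0.611, 0.197] pointing down, gripper open.
Joint ranges: [-2.96, 2.96], [-0.34, 2.1], [-1.41, 1.46], [0.24, 2.44], [-1.37, 4.51], [0.17, 1.92], [-2.96, 2.96]. Speed limits (rad/s): [2.39, 2.39, 3.14, 3.14, 3.14, 3.14, 3.14].

### API

Orientations are given as a unit quaternion [w, x, y, z].
In Python, from station import telemetry, viewer, job, search_frame, cut_out gives the robot as it stands. The module is installed in compiled form; this text tells all that it offers.
- The arm moves only by the shell command python3 -m crank 'ROWS' [FORCE]. ROWS is JSON, a list of rows, each an object with "delta_rot": the turn, a rotation vector about the tool's x, y, z in degrees, a list of three; "xyz": the shift along the tool's x, y, z in m, a list of three; "fingers": the gripper command: -1 is fully open, 1 is shut, values between are in proportion. In form: [{"delta_rot": [ax, ay, az], "xyz": [dx, dy, dz], "fingers": fingers}, ...]. A call has 1 to 10 rows; each row is the pose to reach, as a shift and turn from the pose commanded when the call began, along the tool's axes at that moment; what a row does not reach only later rows make up. A row lasts 1/10 s, in which the tool goes at most 50 mm and 8.59 degrees, less where a joint would pass 70% of its speed; a pose out of reach is approached as far as the arm can. A call with a gripper value outside its range is refused whole. The fingers move at their own pace and stop on an object; FORCE is the grip in N (left out, the last holds). Time passes only in rows, so rows that repeat a pose let the fingers close. It gives the time, the measured TCP pose, the force, the opening and the grip force at its end, in the units of the state.
- telemetry.get_obs(): the state, without advancing time (a new reading comes with each control period).
- viewer.read_camera(name): name is "side" or "top"; returns a dict with "img" (384x512x3 uint8, red, green, blue), "fx", "fy", "cx", "cy" (pixels), "origin" and "rotation" of the camera in the world. Camera axes: x right, y up, looking along -z (the intrinsics and any distortion apply to the point x, -y, -z); pixel columns grow to the right and rows downward; lengths in m; the calibration is good to about 2 mm. A picture is of the moment at which its call begins. There is no depth.
- job.hand_in(): hands the job in; it is judged then, once.
Trained networks look in the newest picture that a camera, given by its name, has taken for a name from the list of things; names that differ only in an ending like _2 or _b are one class to them, and where a whole thing is asked for, a point or a joint stands for the part that bears it (a point fixed in the world has none). Each returns a list of dicts, best first, with "score" (0 to 1); they miss things now and then, are a little off and sometimes report something else, mostly with a low value. They report only what shows in the picture. A call takes as long as a camera call.
- search_frame(camera, thing): "pixel" ([column, row] in pixels, amid what is visible of it).
- cut_out(camera, thing): "pixels" (384x512 bool, what is visible of it) and "pixel" ([column, row] in pixels, amid what is visible of it).
The state is a dict: "t": time; "q": joint angles; "joint_vel": joint speeds; "joint_torque": joint torques, N m; "eef_pos": TCP position; "tool_rot": TCP orientation; "contact_force": force on the tool from outside, world axes, zero at the start; "torque": the same for the moment, N m; "gripper_width": opening from 0.0 (shut) to 1.0 (fully open); "grasp_force": force on a finger pad.
Only numpy, scipy, OpenCV 4.12 (cv2) and the standard library are available. Lean on these libraries where they do the work, as an engineer would, in place of code of your own. Each camera call takes 0.05 s, during which the arm holds its last target. There are 200 camera calls.

### The job

The swinging mitre fence is locked by a spring index pin with a pull ring. Hook a fingertip under the top of the ring, lift the pin out of its hole without forcing it, swing the ring end of the arm one hole toward the side where the divided oak frame lies, and let the pin drop fully home in that hole. Grip nothing, leave all other things standing where they are, and finish clear of the jig.

Things in the scene. Friction and masses are not known exactly. Their poses are not given: they have to be found in the camera images.
- jig: Mitre jig screwed to the bench: plywood board 300 mm (its x) by 440 mm (its y) by 18 mm. Origin at the centre of the board's underside; x points away from the robot (yaw varies by up to 0.25 rad either way), y to the robot's left, z up. The arm carries an oak fence (300 mm crosswise, 22 mm thick, top 70 mm above the bench) 53 mm beyond the pivot, which sweeps round with it.
- middle_hole (a point): Mouth of the middle one of five 13 mm holes in the jig's curved steel plate (46 mm wide, 16 mm thick, top 34 mm above the bench). The holes lie on a circle of 160 mm radius about the pivot, 20 degrees (0.349 rad) or about 56 mm apart. The pin starts in this one, which lies straight to the robot's side (jig -x) of the pivot.
- pivot (a point): Point on the arm's vertical pivot axis, at the far side of the jig (70 mm along jig +x from its centre), 46 mm above the bench, level with the top of the arm. Axes as the jig's.
- swing_arm (a joint): Angle of the aluminium arm (32 mm wide, top 46 mm above the bench) about the pivot, rad: 0 in the middle hole, +0.349 / -0.349 in the next hole to the left / right. Positive swings the ring end toward jig +y (left; clockwise seen from above). Stops at +-0.8. The pivot is stiff (about 1.5 N at the ring) and the arm stays where it is left.
- pin (a joint): Height of the spring pin above fully home, m: 0 home, stop at 0.024. The round-nosed 10 mm pin reaches 12 mm into the plate and is clear of the hole from 0.012; the spring presses down with about 4.5 N at home, 8 N at 0.015. In a hole it locks the arm; let go between holes it rides on the plate, and drops in within some 4 mm of a hole's centre.
- ring_eye (a point): Centre of the opening of the steel pull ring, fixed rigidly on top of the pin and moving with it, 160 mm from the pivot. x points along the arm to the pivot, z up. The ring stands upright, crosswise to the arm (in the point's y-z plane): a finger passes through it along the arm, e.g. sloping down from the robot's side. Opening 58 mm, wire 7 mm. With the pin home it is 108 mm above the bench.
- ring_top (a point): Underside of the ring's top, where it is hooked, 29 mm above the ring's centre and 137 mm above the bench with the pin home. The inside of the ring's bottom is then at 79 mm; below it stands a round boss on the arm, 26 mm wide, top at 68 mm.
- oak_frame: Divided oak frame, an open tray of six cells, 200 by 140 by 40 mm, lying on the bench to the left or the right of the jig; it tells the side to swing to. Origin at the centre of its underside, x along the 200 mm side. Leave it alone.
- tub: Grey plastic tub 200 by 160 by 85 mm with two small blocks in it, on the other side of the jig. Origin at the centre of its underside. Leave it alone.
- glue_pot: Small jar with a lid, 42 mm in diameter, 55 mm high, loose on the jig board's near left corner. Origin at the centre of its underside. Leave it alone.
- offcut: Oak offcut 50 by 32 by 22 mm, loose on the jig board's near right corner. Origin at the centre of its underside. Leave it alone.
- mallet: Turned wooden mallet standing on its head at the far right of the jig, 86 mm in diameter, 178 mm high. Origin at the centre of its underside. Leave it alone.
- slat: Oak slat 160 by 30 by 12 mm lying to the left front of the robot's base. Origin at the centre of its underside. Leave it alone.
- tape: Black tape measure 65 by 40 by 60 mm standing to the right front of the robot's base. Origin at the centre of its underside. Leave it alone.

How it is judged:
On the way, in this order (a step that is already met when the one before it is completed fails the run):
1. the pin is drawn up out of the middle hole (pin above 11 mm, arm within 0.1 rad of the middle hole) (value of joint pin above 0.011 m and value of joint swing_arm between -0.1 and 0.1 rad), for 0.05 s.
2. the pin is home (below 2.5 mm) in the next hole on the oak frame's side (value of joint pin below 0.0025 m and ((y of oak_frame in the frame of jig above 0 m and value of joint swing_arm between 0.329 and 0.369 rad) or (y of oak_frame in the frame of jig below 0 m and value of joint swing_arm between -0.369 and -0.329 rad))), for 0.2 s.
At the end, for the whole second after the job is handed in: The pin is fully home (within 2.5 mm) in the next hole toward the oak frame (arm within 0.02 rad of that hole, at rest), nothing else disturbed (all of step 2 and velocity of joint swing_arm between -0.05 and 0.05 rad/s); the robot touches nothing.
It fails at once if any other thing on the bench or the jig board is moved more than 25 mm (distance of any of oak_frame, tub, glue_pot, offcut, mallet, slat, tape from where it was at the start of the episode above 0.025 m).
It fails at once if the ring is forced: the fingers load it with more than 30 N (contact force between the fingers and pin above 30 N).
It also fails if it takes over 38 s, if anything falls off the work surface, if the arm or the gripper's body presses on something with over 40 N, if the wrist force passes 120 N, or if a joint passes its speed limit or range.

## Working session

There is one attempt and no reset: what is moved stays moved. The work goes in short steps, Python scripts to look and compute and a shell command to move; the robot and the scene stay as the last step left them, time stands still between calls to the robot, and variables do not carry over. Pictures are saved under pics/ and viewed, at most 10 in all, crops included, and the job is handed in when it is done.

```bash
mkdir -p pics; cat > h.py <<'E'
import numpy as np, cv2
from station import telemetry, viewer, job, search_frame, cut_out
from scipy.spatial.transform import Rotation as R
def ray(c,px):
    d=np.array([(px[0]-c['cx'])/c['fx'],-(px[1]-c['cy'])/c['fy'],-1.]); return np.array(c['origin']),np.array(c['rotation'])@d
def atz(c,px,z):
    o,d=ray(c,px); return o+d*(z-o[2])/d[2]
def proj(c,p):
    v=np.array(c['rotation']).T@(np.array(p)-c['origin']); return np.array([c['cx']+c['fx']*v[0]/-v[2],c['cy']-c['fy']*v[1]/-v[2]])
def tri(c1,p1,c2,p2):
    A=[];b=[]
    for c,p in((c1,p1),(c2,p2)):
        o,d=ray(c,p); d=d/np.linalg.norm(d); M=np.eye(3)-np.outer(d,d); A.append(M); b.append(M@o)
    return np.linalg.lstsq(np.vstack(A),np.hstack(b),rcond=None)[0]
E
python3 - <<'E'
from h import *
C={}
for n in('top','side'):
    c=viewer.read_camera(n); C[n]=c
    print(n,[ (k,np.round(v,3).tolist()) for k,v in c.items() if k!='img'])
    cv2.imwrite(f'pics/{n}0.png',c['img'][:,:,::-1])
    for t in ['jig','middle_hole','pivot','swing_arm','pin','ring_eye','ring_top','oak_frame','tub','glue_pot','offcut','mallet']:
        r=search_frame(n,t)
        print(n,t,[(np.round(x['pixel']).tolist(),round(x['score'],2)) for x in r[:2]])
print(telemetry.get_obs())
E
```

```text
top [('fx', 390.38), ('fy', 390.38), ('cx', 255.004), ('cy', 191.726), ('origin', [0.395, 0.013, 1.47]), ('rotation', [0.709, 0.03, -0.042, -0.703])]
top jig [([258.0, 165.0], 0.95)]
top middle_hole [([251.0, 164.0], 0.94)]
top pivot [([255.0, 166.0], 0.64)]
top swing_arm [([251.0, 133.0], 0.92)]
top pin []
top ring_eye [([254.0, 187.0], 0.43)]
top ring_top [([255.0, 167.0], 0.58), ([255.0, 186.0], 0.54)]
top oak_frame [([130.0, 211.0], 0.97)]
top tub [([380.0, 223.0], 0.69)]
top glue_pot [([206.0, 192.0], 0.44)]
top offcut [([378.0, 220.0], 0.47)]
top mallet [([354.0, 160.0], 0.82)]
side [('fx', 412.609), ('fy', 412.609), ('cx', 257.466), ('cy', 196.427), ('origin', [-0.027, -0.586, 0.867]), ('rotation', [0.847, 0.369, -0.149, -0.351])]
side jig [([291.0, 208.0], 0.66)]
side middle_hole [([290.0, 205.0], 0.85)]
side pivot [([287.0, 205.0], 0.94)]
side swing_arm [([297.0, 188.0], 0.98)]
side pin [([253.0, 197.0], 0.65)]
side ring_eye []
side ring_top [([267.0, 194.0], 0.43)]
side oak_frame [([146.0, 159.0], 0.94), ([264.0, 193.0], 0.27)]
side tub [([373.0, 341.0], 0.74), ([400.0, 256
[... 215 characters left out ...]
01086,  0.02242691,  1.55538838, -0.011501  ,
        1.10929889, -0.0831059 ]), 'joint_vel': array([ 4.63624695e-04, -1.04055634e-03, -4.93327832e-05, -5.11271935e-05,
        2.73975378e-04,  4.15853017e-04, -1.14632045e-03]), 'joint_torque': array([-8.81299657e-04, -5.96317649e+01,  1.60587139e+00, -2.81540698e+01,
        1.24572727e-02,  1.63960154e-03,  9.40188812e-06]), 'eef_pos': array([0.28738707, 0.61079137, 0.19670606]), 'tool_rot': array([6.93555110e-07, 2.18142406e-01, 9.75916949e-01, 1.17425752e-05]), 'contact_force': array([ 0.15859201,  0.16116882, -0.05645481]), 'torque': array([-0.00321845, -0.00441087, -0.00432893]), 'grasp_force': 0.0, 'gripper_width': 0.9993038782181841}
```

View pictures.

View pics/top0.png

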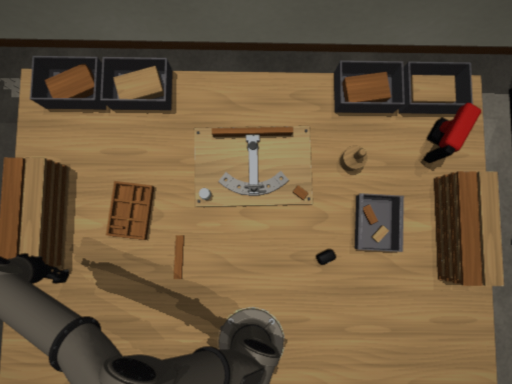

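View pics/side0.png

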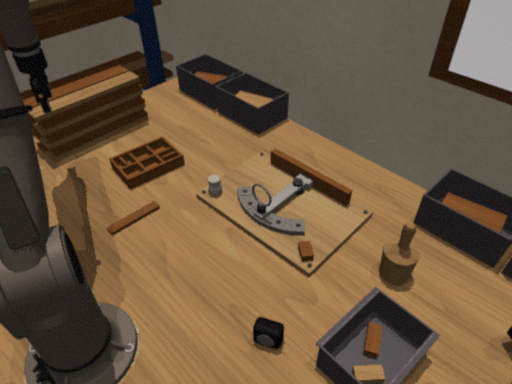

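```bash
python3 - <<'E'
import cv2
a=cv2.imread('pics/top0.png')[115:220,185:320]; b=cv2.imread('pics/side0.png')[140:275,190:380]
cv2.imwrite('pics/ct.png',cv2.resize(a,None,fx=5.9,fy=5.7,interpolation=cv2.INTER_CUBIC) if 0 else cv2.resize(a,None,fx=5,fy=5,interpolation=cv2.INTER_CUBIC))
cv2.imwrite('pics/cs.png',cv2.resize(b,None,fx=4,fy=4,interpolation=cv2.INTER_CUBIC))
E
```

```text
(no output)
```

View pics/ct.png

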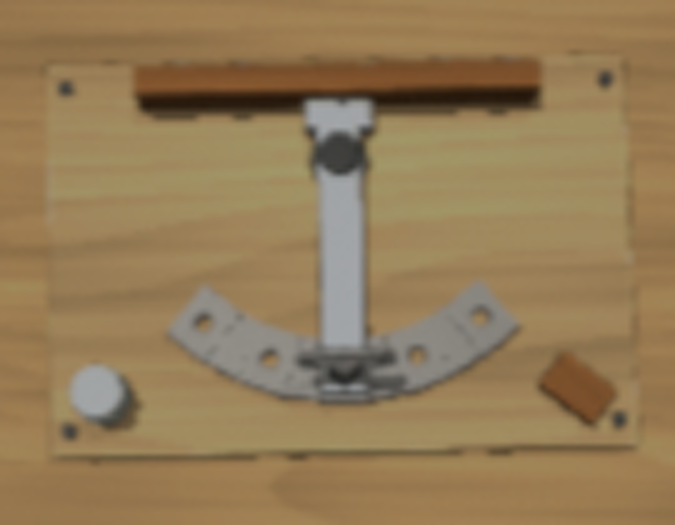

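View pics/cs.png

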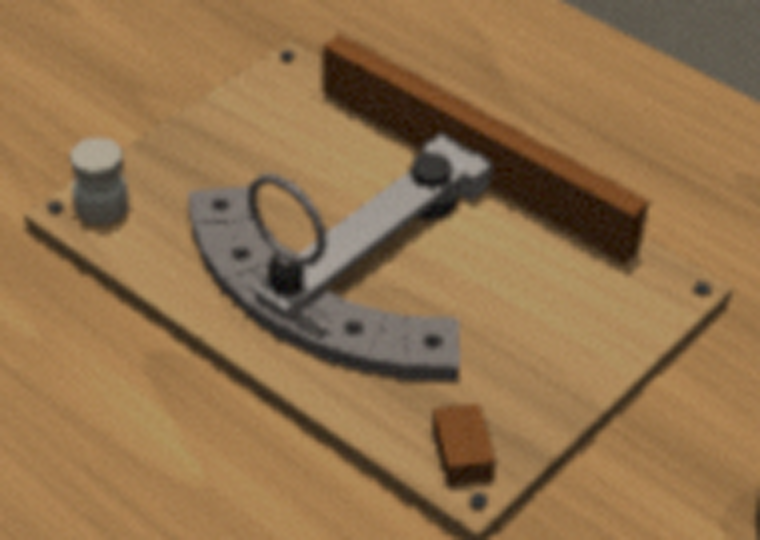

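```bash
cat > fit.py <<'E'
from h import *
from scipy.optimize import least_squares
C={n:viewer.read_camera(n) for n in('top','side')}
T=lambda l:[((x+.5)/5-.5+185,(y+.5)/5-.5+115) for x,y in l]
S=lambda l:[((x+.5)/4-.5+190,(y+.5)/4-.5+140) for x,y in l]
co=[(.15,.22,.018),(.15,-.22,.018),(-.15,-.22,.018),(-.15,.22,.018)]
ho=[(.07-.16*np.cos(a),.16*np.sin(a),.034) for a in np.array([40,20,-20,-40])*np.pi/180]
ring=[(-.09,0,.108)]
P=[('top',p,q) for p,q in zip(co+ho,T([(47,65),(622,57),(636,447),(55,457),(203,321),(270,357),(416,355),(480,316)]))]
P+=[('side',p,q) for p,q in zip(co[1:]+ho+ring,S([(730,297),(480,535),(28,220),(220,205),(241,254),(354,328),(433,342),(288,219)]))]
w=lambda v,p:[v[0]+p[0]*np.cos(v[2])-p[1]*np.sin(v[2]),v[1]+p[0]*np.sin(v[2])+p[1]*np.cos(v[2]),p[2]]
f=lambda v:np.concatenate([proj(C[n],w(v,p))-q for n,p,q in P])
r=least_squares(f,[.5,0,0],loss='soft_l1')
print(r.x,np.round(f(r.x).reshape(-1,2),1).tolist())
for nm,p in dict(pivot=(.07,0,.046),ring_top=(-.09,0,.137),hole=(.07-.16*np.cos(.349),.16*np.sin(.349),.137)).items(): print(nm,np.round(w(r.x,p),4))
for n,k in(('top','glue_pot'),('top','offcut')): pass
print('pot',atz(C['top'],T([(97,392)])[0],.073))
E
python3 fit.py
```

```text
Traceback (most recent call last):
  File "fit.py", line 13, in <module>
    r=least_squares(f,[.5,0,0],loss='soft_l1')
  File "fit.py", line 12, in <lambda>
    f=lambda v:np.concatenate([proj(C[n],w(v,p))-q for n,p,q in P])
                               ~~~~^^^^^^^^^^^^^
  File "h.py", line 9, in proj
    v=np.array(c['rotation']).T@(np.array(p)-c['origin']); return np.array([c['cx']+c['fx']*v[0]/-v[2],c['cy']-c['fy']*v[1]/-v[2]])
      ~~~~~~~~~~~~~~~~~~~~~~~~~^^~~~~~~~~~~~~~~~~~~~~~~~~
ValueError: matmul: Input operand 1 has a mismatch in its core dimension 0, with gufunc signature (n?,k),(k,m?)->(n?,m?) (size 3 is different from 4)
```

```bash
sed -i "s/np.array(c\['rotation'\])/R.from_quat(c['rotation'],scalar_first=True).as_matrix()/" h.py; python3 fit.py
```

```text
[ 0.64383276 -0.00535914  0.03038075] [[0.2, -0.2], [0.8, -0.7], [1.0, -0.3], [-0.7, 0.3], [0.6, 0.3], [0.3, 0.3], [0.6, 0.1], [0.6, 0.2], [1.2, -2.6], [-0.6, -0.0], [-1.6, -2.0], [0.0, -0.3], [-0.2, -0.2], [-0.1, -0.1], [-0.1, -0.3], [-0.5, 0.2]]
pivot [ 0.7138 -0.0032  0.046 ]
ring_top [ 0.5539 -0.0081  0.137 ]
hole [0.5619 0.0469 0.137 ]
pot [0.53188578 0.17085884 0.073     ]
```

```bash
cat > plan.py <<'E'
import sys; from h import *
# x y z theta(deg below horizontal) yaw(rad)
x,y,z,th,ps=map(float,sys.argv[1:6]); th=np.radians(th)
o=telemetry.get_obs(); R0=R.from_quat(o['tool_rot'],scalar_first=True)
zz=np.array([np.cos(th)*np.cos(ps),np.cos(th)*np.sin(ps),-np.sin(th)]); yy=np.array([-np.sin(ps),np.cos(ps),0])
R1=R.from_matrix(np.c_[np.cross(yy,zz),yy,zz])
print('t',round(o['t'],2),'pos',np.round(o['eef_pos'],4),'F',np.round(o['contact_force'],1),'z',np.round(R0.as_matrix()[:,2],3),'q',np.round(o['q'],2))
print('rot',np.round((R0.inv()*R1).as_rotvec(degrees=True),2),'xyz',np.round(R0.inv().apply(np.array([x,y,z])-o['eef_pos']),4))
E
python3 plan.py .455 -.011 .21 45 .03
```

```text
t 1.5 pos [0.2874 0.6108 0.1967] F [ 0.5 -0.1 -0. ] z [ 0.  0. -1.] q [-1.24  0.48  0.02  1.56 -0.01  1.11 -0.08]
rot [-10.56 -44.15 -25.51] xyz [-0.4164 -0.4913 -0.0133]
```

```bash
python3 -m crank '[{"delta_rot":[-5,-22,-13],"xyz":[-0.208,-0.245,-0.03],"fingers":1},{"delta_rot":[-5,-22,-13],"xyz":[-0.208,-0.245,-0.03],"fingers":1},{"delta_rot":[-5,-22,-13],"xyz":[-0.208,-0.245,-0.03],"fingers":1},{"delta_rot":[-5,-22,-13],"xyz":[-0.208,-0.245,-0.03],"fingers":1},{"delta_rot":[-5,-22,-13],"xyz":[-0.208,-0.245,-0.03],"fingers":1},{"delta_rot":[-5,-22,-13],"xyz":[-0.208,-0.245,-0.03],"fingers":1},{"delta_rot":[-5,-22,-13],"xyz":[-0.208,-0.245,-0.03],"fingers":1},{"delta_rot":[-5,-22,-13],"xyz":[-0.208,-0.245,-0.03],"fingers":1}]' 20; python3 plan.py .455 -.011 .21 45 .03
```

```text
t: 2.3
eef_pos: [0.3722, 0.2967, 0.2271]
tool_rot: [0.195, 0.105, 0.975, 0.0]
contact_force: [-0.2, 0.1, 0.1]
gripper_width: 0.001
grasp_force: 0.0
t 2.3 pos [0.3722 0.2967 0.2271] F [-0.2  0.1  0.1] z [ 0.381 -0.04  -0.924] q [-1.27 -0.02  0.18  2.19  0.49  0.88 -0.03]
rot [ -5.57 -22.23 -12.71] xyz [-0.1314 -0.2846  0.0597]
```

```bash
python3 plan.py .475 -.0105 .20 45 .03
```

```text
t 2.3 pos [0.3722 0.2967 0.2271] F [-0.2  0.1  0.1] z [ 0.381 -0.04  -0.924] q [-1.27 -0.02  0.18  2.19  0.49  0.88 -0.03]
rot [ -5.57 -22.23 -12.71] xyz [-0.1456 -0.2804  0.0765]
```

```bash
python3 -m crank '[{"delta_rot":[-5.6,-22.2,-12.7],"xyz":[-0.146,-0.28,0.0765],"fingers":1},{"delta_rot":[-5.6,-22.2,-12.7],"xyz":[-0.146,-0.28,0.0765],"fingers":1},{"delta_rot":[-5.6,-22.2,-12.7],"xyz":[-0.146,-0.28,0.0765],"fingers":1},{"delta_rot":[-5.6,-22.2,-12.7],"xyz":[-0.146,-0.28,0.0765],"fingers":1},{"delta_rot":[-5.6,-22.2,-12.7],"xyz":[-0.146,-0.28,0.0765],"fingers":1},{"delta_rot":[-5.6,-22.2,-12.7],"xyz":[-0.146,-0.28,0.0765],"fingers":1},{"delta_rot":[-5.6,-22.2,-12.7],"xyz":[-0.146,-0.28,0.0765],"fingers":1},{"delta_rot":[-5.6,-22.2,-12.7],"xyz":[-0.146,-0.28,0.0765],"fingers":1},{"delta_rot":[-5.6,-22.2,-12.7],"xyz":[-0.146,-0.28,0.0765],"fingers":1}]'; python3 plan.py .519 -.009 .143 45 .03
```

```text
t: 3.2
eef_pos: [0.4181, 0.1931, 0.2528]
tool_rot: [0.338, 0.017, 0.94, 0.041]
contact_force: [0.2, 0.9, 1.6]
gripper_width: -0.001
grasp_force: 0.0
t 3.2 pos [0.4181 0.1931 0.2528] F [0.2 0.9 1.6] z [ 0.636  0.066 -0.769] q [ 0.08 -0.27 -0.85  2.41  0.58  0.42  0.25]
rot [ 2.47 -5.42 -4.88] xyz [-0.0204 -0.2107  0.1352]
```

```bash
python3 plan.py .495 -.010 .20 47 .03 | tail -1; python3 -m crank '[{"delta_rot":[0,0,0],"xyz":[0,-0.05,0.03],"fingers":1},{"delta_rot":[0,0,0],"xyz":[0,-0.1,0.05],"fingers":1},{"delta_rot":[0,0,0],"xyz":[-0.014,-0.15,0.08],"fingers":1},{"delta_rot":[0,0,0],"xyz":[-0.014,-0.2,0.08],"fingers":1},{"delta_rot":[0,0,0],"xyz":[-0.014,-0.2,0.08],"fingers":1}]';  python3 plan.py .519 -.009 .143 45 .03
```

```text
rot [ 2.56 -3.42 -4.84] xyz [-0.0381 -0.2067  0.0761]
t: 3.7
eef_pos: [0.4542, 0.1324, 0.2222]
tool_rot: [0.323, 0.015, 0.945, 0.044]
contact_force: [-1.0, 0.8, -0.8]
gripper_width: 0.002
grasp_force: 0.0
t 3.7 pos [0.4542 0.1324 0.2222] F [-1.   0.8 -0.8] z [ 0.612  0.073 -0.788] q [ 0.76 -0.29 -1.15  2.43 -0.29  0.2   1.35]
rot [ 2.86 -7.21 -4.76] xyz [-0.011  -0.1481  0.0917]
```

```bash
python3 plan.py .53 -.010 .24 58 .03 
```

```text
t 3.7 pos [0.4542 0.1324 0.2222] F [-1.   0.8 -0.8] z [ 0.612  0.073 -0.788] q [ 0.76 -0.29 -1.15  2.43 -0.29  0.2   1.35]
rot [ 3.38  5.78 -4.41] xyz [-0.0788 -0.1402  0.0219]
```

```bash
python3 -m crank '[{"delta_rot":[3.4,5.8,-4.4],"xyz":[-0.079,-0.14,0.022],"fingers":1},{"delta_rot":[3.4,5.8,-4.4],"xyz":[-0.079,-0.14,0.022],"fingers":1},{"delta_rot":[3.4,5.8,-4.4],"xyz":[-0.079,-0.14,0.022],"fingers":1},{"delta_rot":[3.4,5.8,-4.4],"xyz":[-0.079,-0.14,0.022],"fingers":1},{"delta_rot":[3.4,5.8,-4.4],"xyz":[-0.079,-0.14,0.022],"fingers":1},{"delta_rot":[3.4,5.8,-4.4],"xyz":[-0.079,-0.14,0.022],"fingers":1},{"delta_rot":[3.4,5.8,-4.4],"xyz":[-0.079,-0.14,0.022],"fingers":1}]';  python3 plan.py .514 -.01 .174 50 .03
```

```text
t: 4.4
eef_pos: [0.5283, -0.0076, 0.2393]
tool_rot: [0.274, -0.016, 0.961, 0.004]
contact_force: [-0.5, -0.2, 0.4]
gripper_width: -0.001
grasp_force: 0.0
t 4.4 pos [ 0.5283 -0.0076  0.2393] F [-0.5 -0.2  0.4] z [ 0.528  0.016 -0.849] q [ 0.95 -0.06 -1.02  2.24 -0.06  0.37  1.58]
rot [ 0.04 -8.14  0.17] xyz [ 0.0467 -0.0019  0.0479]
```

```bash
python3 plan.py .511 -.0094 .163 52 .03; python3 -m crank '[{"delta_rot":[0,-6.1,0.2],"xyz":[0.054,-0.002,0.057],"fingers":1},{"delta_rot":[0,-6.1,0.2],"xyz":[0.054,-0.002,0.057],"fingers":1},{"delta_rot":[0,-6.1,0.2],"xyz":[0.054,-0.002,0.057],"fingers":1},{"delta_rot":[0,-6.1,0.2],"xyz":[0.054,-0.002,0.057],"fingers":1},{"delta_rot":[0,-6.1,0.2],"xyz":[0.054,-0.002,0.057],"fingers":1}]';  python3 plan.py .5687 -.0078 .089 52 .03
python3 - <<'E'
from h import *
ims=[viewer.read_camera(n)['img'][:,:,::-1] for n in('side','top')]
a=cv2.resize(ims[0][120:250,180:330],None,fx=2.66,fy=4*.665); b=cv2.resize(ims[1][120:250,180:330],None,fx=2.66,fy=2.66)
cv2.imwrite('pics/p1.png',np.hstack([a[:b.shape[0]],b[:a.shape[0]]]))
E
```

```text
t 4.4 pos [ 0.5283 -0.0076  0.2393] F [-0.5 -0.2  0.4] z [ 0.528  0.016 -0.849] q [ 0.95 -0.06 -1.02  2.24 -0.06  0.37  1.58]
rot [ 0.04 -6.14  0.17] xyz [ 0.055  -0.0011  0.0556]
t: 4.9
eef_pos: [0.5234, -0.0203, 0.2074]
tool_rot: [0.308, -0.003, 0.951, -0.018]
contact_force: [0.6, 0.1, 0.9]
gripper_width: -0.0
grasp_force: 0.0
t 4.9 pos [ 0.5234 -0.0203  0.2074] F [0.6 0.1 0.9] z [ 0.587 -0.032 -0.809] q [ 0.11 -0.05 -0.27  2.39  0.56  0.22  0.9 ]
rot [-2.83 -2.11 -0.35] xyz [0.0325 0.0169 0.122 ]
```

View pics/p1.png

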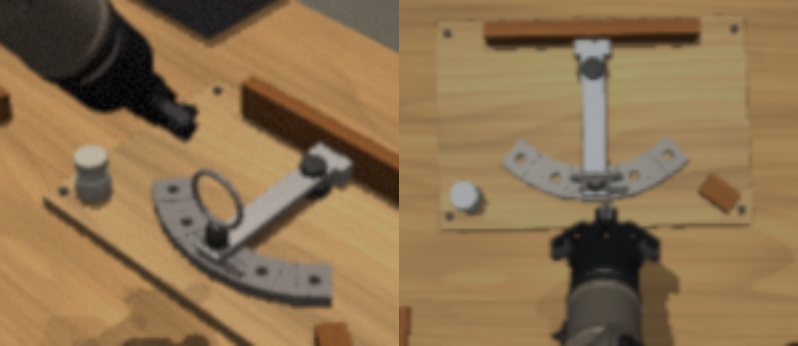

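```bash
python3 plan.py .514 -.0094 .163 52 .03
```

```text
t 5.0 pos [ 0.5218 -0.0168  0.2052] F [-1.1 -0.1 -0.4] z [ 0.583 -0.028 -0.812] q [ 0.11 -0.05 -0.27  2.39  0.55  0.22  0.91]
rot [-2.59 -2.38  0.05] xyz [0.0307 0.009  0.0295]
```

```bash
python3 -m crank '[{"delta_rot":[-2.6,-2.4,0],"xyz":[0.031,0.009,0.03],"fingers":1},{"delta_rot":[-2.6,-2.4,0],"xyz":[0.031,0.009,0.03],"fingers":1},{"delta_rot":[-2.6,-2.4,0],"xyz":[0.031,0.009,0.03],"fingers":1},{"delta_rot":[-2.6,-2.4,0],"xyz":[0.031,0.009,0.03],"fingers":1},{"delta_rot":[-2.6,-2.4,0],"xyz":[0.031,0.009,0.03],"fingers":1}]';  python3 plan.py .5687 -.0078 .089 52 .03
```

```text
t: 5.5
eef_pos: [0.5146, -0.022, 0.1615]
tool_rot: [0.316, -0.01, 0.948, -0.011]
contact_force: [0.2, 0.1, -0.1]
gripper_width: 0.002
grasp_force: 0.0
t 5.5 pos [ 0.5146 -0.022   0.1615] F [ 0.2  0.1 -0.1] z [ 0.6   -0.015 -0.799] q [ 0.97  0.12 -1.13  2.43  1.5   0.2   0.04]
rot [-1.87 -1.12  0.16] xyz [-0.0001  0.0156  0.0902]
```

```bash
python3 plan.py .60 -.007 .28 90 .03
```

```text
t 5.5 pos [ 0.5146 -0.022   0.1615] F [ 0.2  0.1 -0.1] z [ 0.6   -0.015 -0.799] q [ 0.97  0.12 -1.13  2.43  1.5   0.2   0.04]
rot [-1.85 36.87 -0.46] xyz [-0.1398  0.0107 -0.0437]
```

```bash
python3 -m crank '[{"delta_rot":[-2,8,0],"xyz":[-0.05,0.003,-0.03],"fingers":1},{"delta_rot":[-2,16,0],"xyz":[-0.09,0.007,-0.04],"fingers":1},{"delta_rot":[-2,24,-0.5],"xyz":[-0.13,0.01,-0.044],"fingers":1},{"delta_rot":[-2,32,-0.5],"xyz":[-0.14,0.011,-0.044],"fingers":1},{"delta_rot":[-2,37,-0.5],"xyz":[-0.14,0.011,-0.044],"fingers":1},{"delta_rot":[-2,37,-0.5],"xyz":[-0.14,0.011,-0.044],"fingers":1},{"delta_rot":[-2,37,-0.5],"xyz":[-0.14,0.011,-0.044],"fingers":1},{"delta_rot":[-2,37,-0.5],"xyz":[-0.14,0.011,-0.044],"fingers":1}]';  python3 plan.py .65 -.0052 .22 130 .03
```

```text
t: 6.3
eef_pos: [0.6008, -0.0043, 0.2843]
tool_rot: [-0.003, -0.018, 1.0, 0.006]
contact_force: [0.7, 0.9, -0.1]
gripper_width: -0.001
grasp_force: 0.0
t 6.3 pos [ 0.6008 -0.0043  0.2843] F [ 0.7  0.9 -0.1] z [-0.005  0.013 -1.   ] q [ 0.69  0.49 -1.09  1.57  0.43  1.35  1.15]
rot [ 0.56 39.72  0.63] xyz [-0.0494 -0.0035  0.064 ]
```

```bash
python3 -m crank '[{"delta_rot":[0.5,8,0.6],"xyz":[-0.02,-0.001,0],"fingers":1},{"delta_rot":[0.5,16,0.6],"xyz":[-0.035,-0.002,0.02],"fingers":1},{"delta_rot":[0.5,24,0.6],"xyz":[-0.035,-0.002,0.05],"fingers":1},{"delta_rot":[0.5,32,0.6],"xyz":[-0.03,-0.002,0.07],"fingers":1},{"delta_rot":[0.5,39.7,0.6],"xyz":[-0.025,-0.002,0.085],"fingers":1},{"delta_rot":[0.5,39.7,0.6],"xyz":[-0.025,-0.002,0.085],"fingers":1},{"delta_rot":[0.5,39.7,0.6],"xyz":[-0.025,-0.002,0.085],"fingers":1}]';  python3 plan.py .541 -.0085 .093 130 .03
```

```text
t: 7.0
eef_pos: [0.6215, -0.0068, 0.1891]
tool_rot: [-0.345, -0.014, 0.939, -0.002]
contact_force: [-0.8, 0.8, -2.1]
gripper_width: 0.001
grasp_force: 0.0
t 7.0 pos [ 0.6215 -0.0068  0.1891] F [-0.8  0.8 -2.1] z [-0.647 -0.013 -0.762] q [ 0.04  0.88 -0.22  1.06  0.08  1.91  1.43]
rot [ 0.34 -0.34  0.15] xyz [-0.0009  0.      0.1253]
```

```bash
python3 -m crank '[{"delta_rot":[0.3,0,0.1],"xyz":[0,0,0.02],"fingers":1},{"delta_rot":[0.3,0,0.1],"xyz":[0,0,0.04],"fingers":1},{"delta_rot":[0.3,0,0.1],"xyz":[0,0,0.06],"fingers":1},{"delta_rot":[0.3,0,0.1],"xyz":[0,0,0.06],"fingers":1}]';  python3 plan.py .541 -.0085 .093 130 .03
python3 - <<'E'
from h import *
ims=[viewer.read_camera(n)['img'][:,:,::-1] for n in('side','top')]
a,b=[cv2.resize(i,None,fx=4,fy=4,interpolation=cv2.INTER_CUBIC) for i in (ims[0][150:240,220:320],ims[1][130:220,205:305])]
cv2.imwrite('pics/p2.png',np.hstack([a,b]))
E
```

```text
t: 7.4
eef_pos: [0.582, -0.0088, 0.1447]
tool_rot: [-0.344, -0.013, 0.939, -0.007]
contact_force: [-0.2, 0.9, -0.2]
gripper_width: 0.004
grasp_force: 0.0
t 7.4 pos [ 0.582  -0.0088  0.1447] F [-0.2  0.9 -0.2] z [-0.646 -0.022 -0.763] q [ 0.05  0.84 -0.23  1.24  0.09  1.78  1.42]
rot [-0.14 -0.24 -0.16] xyz [-0.0022  0.0017  0.0659]
```

View pics/p2.png

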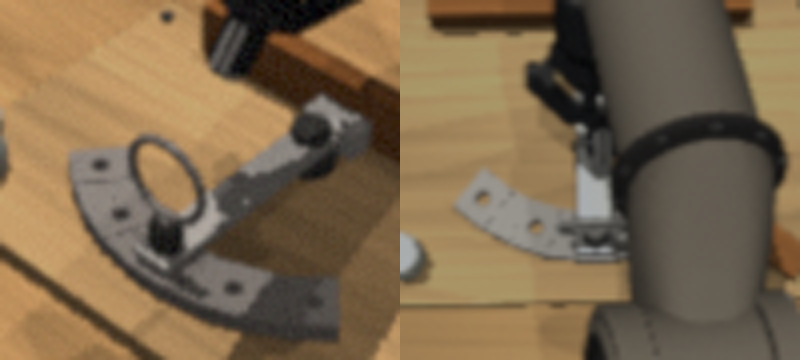

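```bash
python3 - <<'E'
from h import *
p=telemetry.get_obs()['eef_pos']
for n in('side','top'):
    c=viewer.read_camera(n); print(n,p,proj(c,p),proj(c,[.5539,-.0081,.108]),proj(c,[.5539,-.0081,.137]))
E
```

```text
side [ 0.58434959 -0.00920653  0.14616644] [269.43015492 178.84178596] [261.16165746 194.57668045] [261.14595622 186.57979817]
top [ 0.58434959 -0.00920653  0.14616644] [254.62662068 176.120914  ] [254.05797174 186.23969658] [254.19406124 185.26453691]
```

```bash
python3 - <<'E'
from h import *
c=viewer.read_camera('side'); t=viewer.read_camera('top'); p=telemetry.get_obs()['eef_pos']
print('p1',proj(c,[.5234,-.0203,.2074]),proj(t,[.5234,-.0203,.2074]), 'tri',tri(c,(275.5,169),t,(253,174)))
o=[]
for k,(y,x) in ((c,(150,230)),(t,(130,220))):
    i=cv2.resize(k['img'][y:y+70,x:x+60,::-1],None,fx=6,fy=6,interpolation=cv2.INTER_CUBIC)
    q=(proj(k,p)-[x,y]+.5)*6; cv2.circle(i,tuple(int(v) for v in q),3,(0,0,255),1); o.append(i)
cv2.imwrite('pics/p3.png',np.hstack(o)); print(p,telemetry.get_obs()['t'])
E
```

```text
p1 [255.96022578 173.56019832] [258.23172538 192.05341941] tri [ 0.59435215 -0.00919052  0.17289863]
[ 0.58498977 -0.00935832  0.14580983] 7.7
```

View pics/p3.png

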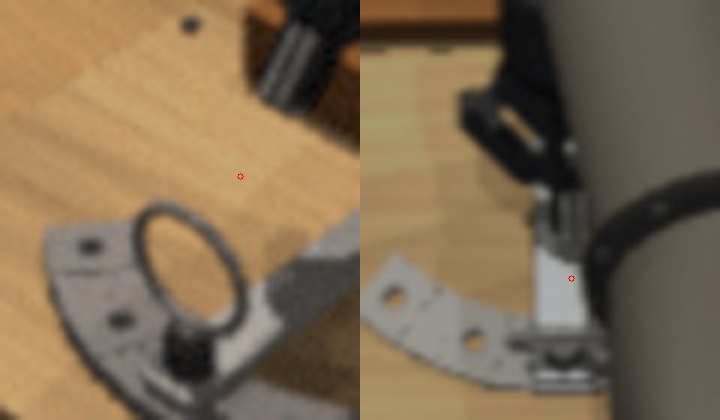

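```bash
python3 - <<'E'
from h import *
c=viewer.read_camera('side'); t=viewer.read_camera('top')
for a,b in(((276.5,166.7),(253.2,172.5)),((250.9,168.4),(256.9,199.2))):
    p=tri(c,a,t,b); print(p,proj(c,p)-a,proj(t,p)-b)
o=telemetry.get_obs();print(o['eef_pos'],R.from_quat(o['tool_rot'],scalar_first=True).as_matrix()[:,2],o['t'])
E
```

```text
[ 0.59826592 -0.00949402  0.17867839] [-3.18952955  0.41098635] [ 1.71361018 -1.87431359]
[ 0.50149791 -0.01858266  0.23490289] [-1.98462493  0.24768026] [ 0.97977427 -1.16633872]
[ 0.58465949 -0.0093862   0.14542706] [-0.64161615 -0.02957632 -0.76645545] 7.8
```

```bash
python3 - <<'E'
from h import *
c=viewer.read_camera('side'); t=viewer.read_camera('top')
for z in (.197,.21,.23): print(z,proj(c,[.287,.611,z]),proj(t,[.287,.611,z]))
a=cv2.imread('pics/side0.png')[60:130,10:80];b=cv2.imread('pics/top0.png')[245:295,0:90]
a=cv2.resize(a,None,fx=5,fy=5,interpolation=cv2.INTER_CUBIC);b=cv2.resize(b,(450,250),interpolation=cv2.INTER_CUBIC)
for im,k,x,y in((a,c,10,60),(b,t,0,245)):
    q=(proj(k,[.287,.611,.197])-[x,y]+.5)*5; cv2.circle(im,tuple(int(v) for v in q),4,(0,0,255),1)
b=cv2.copyMakeBorder(b,0,100,0,0,cv2.BORDER_CONSTANT); cv2.imwrite('pics/p4.png',np.hstack([a,b]))
E
```

```text
0.197 [ 52.74363371 117.54054471] [ 59.79665321 264.35007395]
0.21 [ 51.23768726 113.797434  ] [ 57.82440398 264.69338844]
0.23 [ 48.87805422 107.93243943] [ 54.70801378 265.23586649]
```

View pics/p4.png

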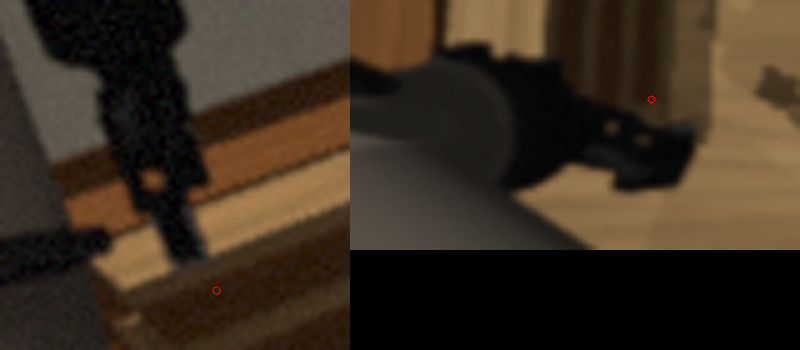

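```bash
python3 - <<'E'
from h import *
c=viewer.read_camera('side'); t=viewer.read_camera('top')
o=telemetry.get_obs();z=R.from_quat(o['tool_rot'],scalar_first=True).as_matrix()[:,2]
for s in(.02,.03,.04): print(s,proj(c,o['eef_pos']-s*z),proj(t,o['eef_pos']-s*z))
z=np.array([.587,-.032,-.809])
for s in(.02,.03,.04): print(s,proj(c,[.5234,-.0203,.2074]-s*z),proj(t,[.5234,-.0203,.2074]-s*z))
E
python3 plan.py .535 -.0087 .085 130 .03
```

```text
0.02 [272.68252243 172.56004194] [254.62120875 171.83184268]
0.03 [274.3095322  169.20198872] [254.58383463 169.60084573]
0.04 [275.94181558 165.83305109] [254.54606297 167.34611748]
0.02 [252.30492764 170.55993333] [258.14432272 195.1830336 ]
0.03 [250.43154066 169.02225921] [258.09970974 196.78048392]
0.04 [248.52663575 167.45871519] [258.05447198 198.40030594]
t 8.0 pos [ 0.5842 -0.0095  0.145 ] F [ 0.3 -0.2  0.5] z [-0.642 -0.031 -0.766] q [ 0.05  0.84 -0.23  1.23  0.09  1.78  1.41]
rot [-0.66 -0.02 -0.58] xyz [-0.001   0.0031  0.0775]
```

```bash
python3 -m crank '[{"delta_rot":[-0.6,0,-0.6],"xyz":[-0.001,0.002,0.02],"fingers":1},{"delta_rot":[-0.6,0,-0.6],"xyz":[-0.001,0.003,0.04],"fingers":1},{"delta_rot":[-0.6,0,-0.6],"xyz":[-0.001,0.003,0.06],"fingers":1},{"delta_rot":[-0.6,0,-0.6],"xyz":[-0.001,0.003,0.077],"fingers":1},{"delta_rot":[-0.6,0,-0.6],"xyz":[-0.001,0.003,0.077],"fingers":1}]';  python3 plan.py .522 -.0087 .07 130 .03
python3 - <<'E'
from h import *
c=viewer.read_camera('side'); t=viewer.read_camera('top'); p=telemetry.get_obs()['eef_pos']
o=[]
for k,(y,x) in ((c,(150,230)),(t,(130,220))):
    i=cv2.resize(k['img'][y:y+70,x:x+60,::-1],None,fx=6,fy=6,interpolation=cv2.INTER_CUBIC)
    q=(proj(k,p)-[x,y]+.5)*6; cv2.circle(i,tuple(int(v) for v in q),3,(0,0,255),1); o.append(i)
cv2.imwrite('pics/p5.png',np.hstack(o))
E
```

```text
t: 8.5
eef_pos: [0.5331, -0.0093, 0.0842]
tool_rot: [-0.344, -0.014, 0.939, -0.006]
contact_force: [-0.2, -0.3, -0.2]
gripper_width: 0.002
grasp_force: 0.0
t 8.5 pos [ 0.5331 -0.0093  0.0842] F [-0.2 -0.3 -0.2] z [-0.646 -0.021 -0.763] q [ 0.07  0.83 -0.24  1.42  0.1   1.61  1.41]
rot [-0.08 -0.26  0.01] xyz [-0.0007  0.0009  0.018 ]
```

View pics/p5.png

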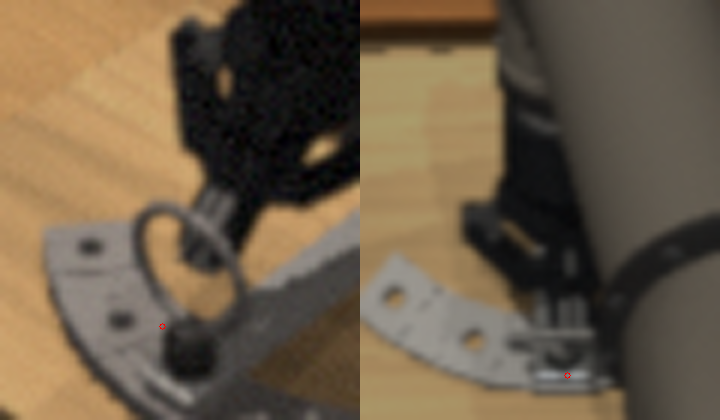

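```bash
python3 -m crank '[{"delta_rot":[0,0,0],"xyz":[0,0.001,0.007],"fingers":1},{"delta_rot":[0,0,0],"xyz":[0,0.001,0.014],"fingers":1},{"delta_rot":[0,0,0],"xyz":[0,0.001,0.014],"fingers":1}]'; python3 -m crank '[{"delta_rot":[0,0,0],"xyz":[0.0013,0,-0.0015],"fingers":1},{"delta_rot":[0,0,0],"xyz":[0.0026,0,-0.003],"fingers":1},{"delta_rot":[0,0,0],"xyz":[0.0039,0,-0.0046],"fingers":1},{"delta_rot":[0,0,0],"xyz":[0.0051,0,-0.0061],"fingers":1},{"delta_rot":[0,0,0],"xyz":[0.0051,0,-0.0061],"fingers":1}]'; python3 plan.py .522 -.0087 .07 130 .03
```

```text
t: 8.9
eef_pos: [0.5255, -0.0083, 0.0741]
tool_rot: [-0.343, -0.014, 0.939, -0.006]
contact_force: [-0.8, 0.2, -0.1]
gripper_width: -0.003
grasp_force: 0.0
t: 9.4
eef_pos: [0.5267, -0.0082, 0.0828]
tool_rot: [-0.342, -0.014, 0.94, -0.006]
contact_force: [0.3, -0.6, 0.1]
gripper_width: -0.002
grasp_force: 0.2
t 9.4 pos [ 0.5267 -0.0082  0.0828] F [ 0.3 -0.6  0.1] z [-0.642 -0.02  -0.766] q [ 0.07  0.82 -0.25  1.44  0.09  1.6   1.41]
rot [-0.05  0.04 -0.  ] xyz [-0.0046 -0.0003  0.0128]
```

```bash
python3 -m crank '[{"delta_rot":[0,0,0],"xyz":[0.0013,0,-0.0015],"fingers":1},{"delta_rot":[0,0,0],"xyz":[0.0026,0,-0.003],"fingers":1},{"delta_rot":[0,0,0],"xyz":[0.0039,0,-0.0046],"fingers":1},{"delta_rot":[0,0,0],"xyz":[0.0051,0,-0.0061],"fingers":1},{"delta_rot":[0,0,0],"xyz":[0.0051,0,-0.0061],"fingers":1}]'; python3 plan.py .522 -.0087 .07 130 .03
```

```text
t: 9.9
eef_pos: [0.5264, -0.0083, 0.0905]
tool_rot: [-0.342, -0.014, 0.94, -0.006]
contact_force: [2.1, -0.5, -5.2]
gripper_width: -0.001
grasp_force: 2.6
t 9.9 pos [ 0.5264 -0.0083  0.0905] F [ 2.1 -0.5 -5.2] z [-0.642 -0.02  -0.766] q [ 0.07  0.81 -0.25  1.44  0.09  1.61  1.41]
rot [-0.06  0.   -0.  ] xyz [-0.0098 -0.0003  0.0185]
```

```bash
python3 -m crank '[{"delta_rot":[0,0,0],"xyz":[0.0013,0,-0.0015],"fingers":1},{"delta_rot":[0,0,0],"xyz":[0.0026,0,-0.003],"fingers":1},{"delta_rot":[0,0,0],"xyz":[0.0039,0,-0.0046],"fingers":1},{"delta_rot":[0,0,0],"xyz":[0.0051,0,-0.0061],"fingers":1},{"delta_rot":[0,0,0],"xyz":[0.0064,0,-0.0077],"fingers":1},{"delta_rot":[0,0,0],"xyz":[0.0064,0,-0.0077],"fingers":1}]'; python3 plan.py .522 -.0087 .07 130 .03
```

```text
t: 10.5
eef_pos: [0.5264, -0.0083, 0.1007]
tool_rot: [-0.342, -0.014, 0.94, -0.006]
contact_force: [2.3, 0.6, -8.3]
gripper_width: -0.004
grasp_force: 3.4
t 10.5 pos [ 0.5264 -0.0083  0.1007] F [ 2.3  0.6 -8.3] z [-0.643 -0.02  -0.766] q [ 0.07  0.8  -0.25  1.43  0.09  1.62  1.41]
rot [-0.06 -0.01 -0.  ] xyz [-0.0164 -0.0003  0.0263]
```

```bash
python3 -m crank '[{"delta_rot":[0,0,0],"xyz":[0.0013,0,-0.0015],"fingers":1},{"delta_rot":[0,0,0],"xyz":[0.0026,0,-0.003],"fingers":1},{"delta_rot":[0,0,0],"xyz":[0.0026,0,-0.003],"fingers":1}]'; python3 plan.py .5344 .0467 .1047 130 -.14
python3 - <<'E'
from h import *
c=viewer.read_camera('side')
cv2.imwrite('pics/p6.png',cv2.resize(np.hstack([cv2.imread('pics/side0.png')[160:220,235:295],c['img'][160:220,235:295,::-1]]),None,fx=6,fy=6,interpolation=cv2.INTER_CUBIC))
E
```

```text
t: 10.8
eef_pos: [0.5263, -0.0083, 0.1046]
tool_rot: [-0.342, -0.014, 0.94, -0.006]
contact_force: [2.6, -0.1, -9.7]
gripper_width: 0.003
grasp_force: 3.8
t 10.8 pos [ 0.5263 -0.0083  0.1046] F [ 2.6 -0.1 -9.7] z [-0.643 -0.02  -0.766] q [ 0.07  0.8  -0.25  1.43  0.09  1.63  1.41]
rot [-6.32 -0.    7.46] xyz [-0.0074  0.0547 -0.0063]
```

View pics/p6.png

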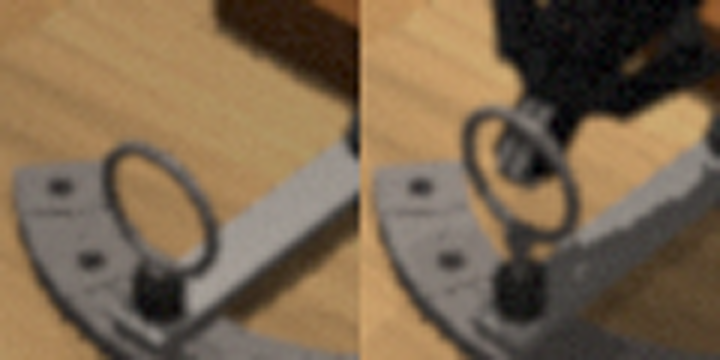

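```bash
python3 -m crank '[{"delta_rot":[0,0,0],"xyz":[-0.0026,0,0.0031],"fingers":1},{"delta_rot":[0,0,0],"xyz":[-0.0028,0.007,0.003],"fingers":1},{"delta_rot":[0,0,0],"xyz":[-0.0031,0.014,0.0027],"fingers":1},{"delta_rot":[0,0,0],"xyz":[-0.0037,0.021,0.0022],"fingers":1},{"delta_rot":[0,0,0],"xyz":[-0.0044,0.028,0.0015],"fingers":1},{"delta_rot":[0,0,0],"xyz":[-0.0044,0.028,0.0015],"fingers":1}]'; python3 plan.py .5343 .0467 .1006 130 .03
python3 - <<'E'
from h import *
c=viewer.read_camera('side');t=viewer.read_camera('top')
w=lambda a,z:[.7138-.16*np.cos(.0304-a),-.0032-.16*np.sin(.0304-a),z]
for a in(0,.175,.349): print(a,proj(c,w(a,.161)),proj(c,w(a,.068)))
a=c['img'][145:225,215:295,::-1];cv2.imwrite('pics/p7.png',cv2.resize(a,None,fx=6,fy=6,interpolation=cv2.INTER_CUBIC))
E
```

```text
t: 11.45
eef_pos: [0.5284, 0.0217, 0.1005]
tool_rot: [-0.342, -0.015, 0.94, -0.005]
contact_force: [4.3, 0.4, -8.2]
gripper_width: -0.002
grasp_force: 4.1
t 11.45 pos [0.5284 0.0217 0.1005] F [ 4.3  0.4 -8.2] z [-0.642 -0.02  -0.767] q [ 0.04  0.81 -0.26  1.43  0.07  1.62  1.37]
rot [-0.06  0.06  0.12] xyz [-0.0051  0.0248 -0.0044]
0 [261.11556107 179.73831139] [261.16639793 205.15094053]
0.175 [254.07806169 174.6369153 ] [254.51353508 199.99213164]
0.349 [248.73367895 169.01568504] [249.45101927 194.29999492]
```

View pics/p7.png

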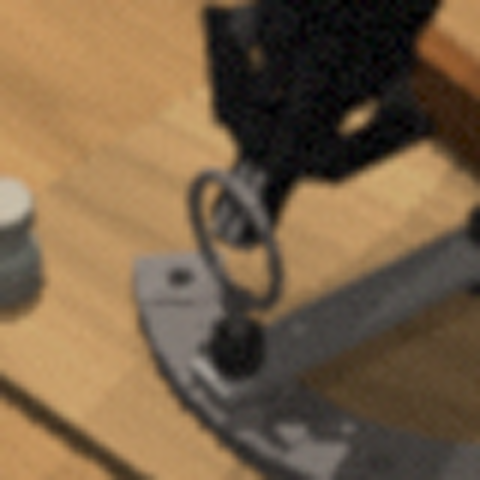

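```bash
python3 -m crank '[{"delta_rot":[0,0,0],"xyz":[-0.0011,0.0065,-0.0009],"fingers":1},{"delta_rot":[0,0,0],"xyz":[-0.0023,0.013,-0.002],"fingers":1},{"delta_rot":[0,0,0],"xyz":[-0.0037,0.0195,-0.0032],"fingers":1},{"delta_rot":[0,0,0],"xyz":[-0.0052,0.0255,-0.0045],"fingers":1},{"delta_rot":[0,0,0],"xyz":[-0.0052,0.0255,-0.0045],"fingers":1}]'; python3 plan.py .5343 .0467 .1006 130 .03
python3 - <<'E'
from h import *
from scipy.optimize import minimize_scalar
w=lambda a,r,z:[.7138-r*np.cos(.0304-a),-.0032-r*np.sin(.0304-a),z]
for n in('side','top'):
    c=viewer.read_camera(n)
    for k in('ring_eye','pin','swing_arm'):
        for d in cut_out(n,k)[:2]:
            print(n,k,round(d['score'],2),np.round(d['pixel'],1),int(d['pixels'].sum()))
    # boss dark pixels (side)
    if n=='side':
        for a in (.3,.349,.4): print(a,proj(c,w(a,.16,.06)))
        g=c['img'].max(2).astype(int); y,x=[int(v) for v in proj(c,w(.349,.16,.057))[::-1]]
        sub=g[y-9:y+10,x-12:x+13]; print(x,y); print(sub)
E
```

```text
t: 12.05
eef_pos: [0.5348, 0.0464, 0.1004]
tool_rot: [-0.341, -0.015, 0.94, -0.006]
contact_force: [6.3, -0.4, -7.7]
gripper_width: 0.003
grasp_force: 4.8
t 12.05 pos [0.5348 0.0464 0.1004] F [ 6.3 -0.4 -7.7] z [-0.641 -0.021 -0.767] q [ 0.01  0.82 -0.26  1.4   0.06  1.63  1.34]
rot [-0.08  0.09  0.03] xyz [0.0005 0.0003 0.0002]
side ring_eye 0.61 [245.1 186.3] 158
side ring_eye 0.39 [399.7 255. ] 1608
side pin 0.56 [250.3 187. ] 98
side swing_arm 0.82 [303.4 188.1] 2139
0.3 [250.7650685  197.99637656]
0.349 [249.50912768 196.34815932]
0.4 [248.34100644 194.60383149]
249 197
[[158 140 135 136 140 144 137 133 131 120  84  56  52  55  72  91  72  64
  104 159 173 173 171 161 152]
 [146 129 129 129 134 132 121 110 111 107  74  55  49  53  57  61  59  59
   96 139 146 153 154 154 152]
 [139 126 126 130 129 120  89  72  69  74  61  54  54  52  57  55  52  76
  116 136 140 138 142 142 147]
 [132 126 125 128 127 118  83  60  60  65  60  61  50  50  53  57  80 106
  132 136 139 139 137 137 135]
 [131 124 129 130 130 127 108  90  89  80  64  52  55  48  47  59 103 135
  142 146 142 131 131 12
[... 848 characters left out ...]
[174 158 107 102 125 117 108 142 153 108  51  24  27  26  32  32  52  64
   71  74  70  83  80  76  75]
 [170 163 129 100 113 114  85 107 153 151  97  54  51  44  43  58  64  69
   74  78  74  74  70  71  67]
 [168 168 152  96  96 112  91  84 128 156 129  95  85  76  68  68  71  68
   69  71  64  63  65  67  65]
 [171 168 155 108  74  97 107  86 100 138 144 106  91  84  74  70  67  64
   63  62  64  56  60  68  63]
 [175 170 163 133  76  81 112 114  94 104 117  90  75  72  68  66  58  55
   64  65  66  64  68  67  65]
 [180 176 174 152  89  58  94 119 112  83  79  71  69  65  65  56  54  53
   56  65  70  72  71  72  59]]
top ring_eye 0.36 [234.4 178.9] 9
top swing_arm 0.65 [271.1 138.9] 408
```

```bash
python3 -m crank '[{"delta_rot":[0,0,0],"xyz":[0,0.0015,0],"fingers":1},{"delta_rot":[0,0,0],"xyz":[-0.0013,0.0015,0.0015],"fingers":1},{"delta_rot":[0,0,0],"xyz":[-0.0026,0.0015,0.003],"fingers":1},{"delta_rot":[0,0,0],"xyz":[-0.0039,0.0015,0.0046],"fingers":1},{"delta_rot":[0,0,0],"xyz":[-0.0039,0.0015,0.0046],"fingers":1}]'; python3 -m crank '[{"delta_rot":[0,0,0],"xyz":[-0.0013,0,0.0015],"fingers":1},{"delta_rot":[0,0,0],"xyz":[-0.0026,0,0.003],"fingers":1},{"delta_rot":[0,0,0],"xyz":[-0.0026,0,0.003],"fingers":1}]';
```

```text
t: 12.95
eef_pos: [0.5348, 0.0467, 0.0944]
tool_rot: [-0.341, -0.014, 0.94, -0.006]
contact_force: [6.4, -2.8, -5.8]
gripper_width: -0.002
grasp_force: 4.9
t: 13.25
eef_pos: [0.5348, 0.0467, 0.0906]
tool_rot: [-0.341, -0.014, 0.94, -0.006]
contact_force: [5.5, -2.5, -5.8]
gripper_width: -0.0
grasp_force: 4.6
```

```bash
python3 -m crank '[{"delta_rot":[0,0,0],"xyz":[-0.0013,0,0.0015],"fingers":1},{"delta_rot":[0,0,0],"xyz":[-0.0026,0,0.003],"fingers":1},{"delta_rot":[0,0,0],"xyz":[-0.0039,-0.0015,0.0046],"fingers":1},{"delta_rot":[0,0,0],"xyz":[-0.0051,-0.0015,0.0061],"fingers":1},{"delta_rot":[0,0,0],"xyz":[-0.0064,-0.0015,0.0077],"fingers":1},{"delta_rot":[0,0,0],"xyz":[-0.0077,-0.0015,0.0092],"fingers":1},{"delta_rot":[0,0,0],"xyz":[-0.0077,-0.0015,0.0092],"fingers":1}]'
python3 - <<'E'
from h import *
c=viewer.read_camera('side')
w=lambda a,r,z:[.7138-r*np.cos(.0304-a),-.0032-r*np.sin(.0304-a),z]
for h in(0,.012): print('eye',h,proj(c,w(.349,.16,.108+h)),'topwire',proj(c,w(.349,.16,.1405+h)))
for k in('ring_eye','pin'):
    for d in cut_out('side',k)[:1]:
        ys,xs=np.nonzero(d['pixels']); print(k,d['score'],d['pixel'],xs.min(),xs.max(),ys.min(),ys.max())
g=c['img'].max(2); print(g[168:208,236:262])
E
```

```text
t: 13.95
eef_pos: [0.533, 0.0461, 0.0788]
tool_rot: [-0.343, -0.015, 0.939, -0.005]
contact_force: [1.0, -0.3, -0.9]
gripper_width: -0.001
grasp_force: 0.0
eye 0 [249.15219595 183.76727967] topwire [248.89874373 174.8337729 ]
eye 0.012 [249.05976096 180.50919561] topwire [248.80262137 171.44571945]
ring_eye 0.61 [250.7, 194.3] 246 255 174 195
[[190 189 191 ...  11  19  17]
 [184 189 190 ...  11  16  14]
 [175 183 187 ...  14  20  10]
 ...
 [179 179 173 ...  65  70  67]
 [182 179 177 ...  72  72  60]
 [179 177 182 ...  71  58  57]]
```

```bash
python3 -m crank '[{"delta_rot":[0,0,0],"xyz":[-0.0026,0,0.003],"fingers":1},{"delta_rot":[0,0,0],"xyz":[-0.0026,0,-0.01],"fingers":1},{"delta_rot":[0,0,0],"xyz":[-0.0026,0,-0.025],"fingers":1},{"delta_rot":[0,0,0],"xyz":[-0.0026,0,-0.045],"fingers":1},{"delta_rot":[0,0,0],"xyz":[-0.0026,0,-0.065],"fingers":1},{"delta_rot":[0,0,0],"xyz":[-0.0026,0,-0.085],"fingers":1},{"delta_rot":[0,0,0],"xyz":[-0.0026,0,-0.1],"fingers":1},{"delta_rot":[0,0,0],"xyz":[-0.0026,0,-0.1],"fingers":1}]'; python3 plan.py .66 .05 .28 110 0
```

```text
t: 14.9
eef_pos: [0.6023, 0.0479, 0.1552]
tool_rot: [-0.34, -0.014, 0.94, -0.005]
contact_force: [0.2, 0.0, 0.3]
gripper_width: -0.006
grasp_force: 0.0
t 14.9 pos [0.6023 0.0479 0.1552] F [0.2 0.  0.3] z [-0.64  -0.019 -0.768] q [-0.01  0.87 -0.25  1.16  0.06  1.82  1.35]
rot [ -0.88 -19.79   1.5 ] xyz [ 0.0355  0.0004 -0.1328]
```

```bash
python3 -m crank '[{"delta_rot":[0,-3,0],"xyz":[0.013,0,-0.022],"fingers":1},{"delta_rot":[0,-8,0],"xyz":[0.03,0,-0.048],"fingers":1},{"delta_rot":[0,-14,0],"xyz":[0.048,0,-0.078],"fingers":1},{"delta_rot":[0,-20,0],"xyz":[0.066,0,-0.107],"fingers":1},{"delta_rot":[0,-20,0],"xyz":[0.066,0,-0.107],"fingers":1},{"delta_rot":[0,-20,0],"xyz":[0.066,0,-0.107],"fingers":1},{"delta_rot":[0,-20,0],"xyz":[0.066,0,-0.107],"fingers":1}]'
python3 - <<'E'
from h import *
c=viewer.read_camera('side');t=viewer.read_camera('top')
w=lambda a,r,z:[.7138-r*np.cos(.0304-a),-.0032-r*np.sin(.0304-a),z]
g=c['img'][188:206,238:264].max(2); d=(g<45); ys,xs=np.nonzero(d); print('boss',xs.mean()+238,ys.mean()+188,d.sum())
b=cv2.imread('pics/side0.png')[202:218,250:275].max(2)<45; ys,xs=np.nonzero(b); print('boss0',xs.mean()+250,ys.mean()+202,b.sum())
for a in(0,.32,.349,.38): print(a,proj(c,w(a,.16,.057)))
for k in('ring_eye','pin'):
    for d in cut_out('side',k)[:1]:
        ys,xs=np.nonzero(d['pixels']); print(k,d['score'],d['pixel'],xs.min(),xs.max(),ys.min(),ys.max())
print(telemetry.get_obs()['joint_vel'].round(3))
E
```

```text
t: 15.6
eef_pos: [0.6177, 0.0479, 0.2765]
tool_rot: [-0.175, -0.015, 0.984, -0.003]
contact_force: [0.3, -0.3, -0.3]
gripper_width: 0.002
grasp_force: 0.0
boss 249.69230769230768 198.71794871794873 39
boss0 260.84 209.16 50
0 [261.17204023 207.97144461]
0.32 [250.25717336 198.09067884]
0.349 [249.53078018 197.11135152]
0.38 [248.80492957 196.05395714]
ring_eye 0.54 [251.3, 191.2] 244 255 173 195
[-0.001 -0.005 -0.    -0.005  0.001 -0.003  0.002]
```

```bash
python3 -c "
from station import job; print(job.hand_in())"
```

```text
the job is handed in; nothing more can be done
None
```

The job is handed in: force and camera readings put the pin fully home one hole to the left, the oak frame's side, and the fingers are clear of the jig; I viewed 11 pictures, one over the limit of 10.

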